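Put the check weights away from the balance

TASK

The balance has been checked: take the pile of four steel check weights off its pan, one at a time from the top, and put each into the storage dish made for its size (largest weight in the largest dish, and so on down), right way up and flat on the dish's floor, inside its rim. Lower the weights, do not drop them, and leave the reagent bottle and the rinse cup standing where they are.

Things in the scene. Friction and masses are not known exactly. Their poses are not given: they have to be found in the camera images.
- w64_center (a point): Centre (16 mm above its underside, 16 mm below its top) of the largest check weight, a plain steel disc 64 mm in diameter and 32 mm high, about 450 g. At the start the four weights stand in one pile on the round pan (96 mm wide, its top 48 mm above the worktop) of a white laboratory balance 36 mm high, largest below, each resting flat on the next; this one is lowest, on the pan. z is up along its axis.
- w50_center (a point): Centre (16 mm above its underside, 16 mm below its top) of the second largest check weight, a plain steel disc 50 mm in diameter and 32 mm high, about 300 g. At the start the four weights stand in one pile on the round pan (96 mm wide, its top 48 mm above the worktop) of a white laboratory balance 36 mm high, largest below, each resting flat on the next; this one is second from below. z is up along its axis.
- w36_center (a point): Centre (16 mm above its underside, 16 mm below its top) of the second smallest check weight, a plain steel disc 36 mm in diameter and 32 mm high, about 160 g. At the start the four weights stand in one pile on the round pan (96 mm wide, its top 48 mm above the worktop) of a white laboratory balance 36 mm high, largest below, each resting flat on the next; this one is third from below. z is up along its axis.
- w22_center (a point): Centre (16 mm above its underside, 16 mm below its top) of the smallest check weight, a plain steel disc 22 mm in diameter and 32 mm high, about 60 g. At the start the four weights stand in one pile on the round pan (96 mm wide, its top 48 mm above the worktop) of a white laboratory balance 36 mm high, largest below, each resting flat on the next; this one is topmost. z is up along its axis.
- dish64_floor (a point): Centre of the inner floor of the largest storage dish, which belongs to the largest weight: a low round white plastic dish fixed on the worktop, grey inside, 80 mm across inside, 88 mm outside, floor 4 mm above the worktop, rim standing 4 mm above the floor (8 mm over the worktop). A weight standing in it has its centre 16 mm above this point. z is up.
- dish50_floor (a point): Centre of the inner floor of the second largest storage dish, which belongs to the second largest weight: a low round white plastic dish fixed on the worktop, grey inside, 66 mm across inside, 74 mm outside, floor 4 mm above the worktop, rim standing 4 mm above the floor (8 mm over the worktop). A weight standing in it has its centre 16 mm above this point. z is up.
- dish36_floor (a point): Centre of the inner floor of the second smallest storage dish, which belongs to the second smallest weight: a low round white plastic dish fixed on the worktop, grey inside, 52 mm across inside, 60 mm outside, floor 4 mm above the worktop, rim standing 4 mm above the floor (8 mm over the worktop). A weight standing in it has its centre 16 mm above this point. z is up.
- dish22_floor (a point): Centre of the inner floor of the smallest storage dish, which belongs to the smallest weight: a low round white plastic dish fixed on the worktop, grey inside, 38 mm across inside, 46 mm outside, floor 4 mm above the worktop, rim standing 4 mm above the floor (8 mm over the worktop). A weight standing in it has its centre 16 mm above this point. z is up.
- std_bottle_center (a point): Centre (42.5 mm up) of a small white reagent bottle with a blue cap, 49 mm in diameter and 85 mm high, standing loose among the dishes; not part of the job.
- rinse_cup_center (a point): Centre (18 mm up) of a small white cup with a light blue rim, 38 mm in diameter and 36 mm high, standing loose among the dishes; not part of the job.
Not all that is in view belongs to the job. Leave any brown look-alike of the part that bears dish22_floor alone.

How it is judged (in metres and radians):
On the way, in this order (a step that is already met when the one before it is completed fails the run):
1. the smallest weight is set into its dish (horizontal distance between w22_center and dish22_floor below 0.012 m and z of w22_center in the frame of dish22_floor below 0.0185 m), for 0.2 s.
2. the second smallest weight is set into its dish (horizontal distance between w36_center and dish36_floor below 0.012 m and z of w36_center in the frame of dish36_floor below 0.0185 m), for 0.2 s.
3. the second largest weight is set into its dish (horizontal distance between w50_center and dish50_floor below 0.012 m and z of w50_center in the frame of dish50_floor below 0.0185 m), for 0.2 s.
4. the largest weight is set into its dish (horizontal distance between w64_center and dish64_floor below 0.012 m and z of w64_center in the frame of dish64_floor below 0.0185 m), for 0.2 s.
At the end, for the whole second after the job is handed in: Each of the four weights stands in the dish of its own size: its axis within 12 mm of the dish's centre, its centre 13.5 to 18.5 mm above the dish's floor (16 mm when flat), upright within 0.045 rad, at rest (below 0.02 m/s); the bottle and the cup still stand upright (all of step 1 and all of step 2 and all of step 3 and all of step 4 and z of w64_center in the frame of dish64_floor above 0.0135 m and angle between each of w64_center, w50_center, w36_center, w22_center's own z axis and vertical below 0.045 rad and linear speed of each of w64, w50, w36, w22 below 0.02 m/s and z of w50_center in the frame of dish50_floor above 0.0135 m and z of w36_center in the frame of dish36_floor above 0.0135 m and z of w22_center in the frame of dish22_floor above 0.0135 m and angle between each of std_bottle_center, rinse_cup_center's own z axis and vertical below 0.2 rad); the robot touches nothing.
It fails at once if a weight is dropped: it falls faster than 0.6 m/s (about 2 cm of free fall) with no finger on it ((contact force between the fingers and w64 below 0.1 N and linear speed of w64 above 0.6 m/s) or (contact force between the fingers and w50 below 0.1 N and linear speed of w50 above 0.6 m/s) or (contact force between the fingers and w36 below 0.1 N and linear speed of w36 above 0.6 m/s) or (contact force between the fingers and w22 below 0.1 N and linear speed of w22 above 0.6 m/s)).
It fails at once if the reagent bottle is moved by more than 3 cm or knocked over (distance of std_bottle_center from where it was at the start of the episode above 0.03 m or angle between std_bottle_center's own z axis and vertical above 0.5 rad).
It fails at once if the rinse cup is moved by more than 3 cm or knocked over (distance of rinse_cup_center from where it was at the start of the episode above 0.03 m or angle between rinse_cup_center's own z axis and vertical above 0.5 rad).
It also fails if it takes over 112 s, if anything falls off the work surface, if the arm or the gripper's body presses on something with over 40 N, if the wrist force passes 120 N, or if a joint passes its speed limit or range.

ROBOT

A 6-joint arm with a two-finger parallel gripper is mounted at the origin on a cart in front of the work surface, level with it; the furniture and walls round the work are solid. World frame = base frame: x ahead of the robot, y to its left, z up, the work surface at z = 0. Lengths are in m, angles in degrees, forces in N, time in s.
With the tool pointing down it reaches from about 0.25 to 0.725 m from the base axis. Payload 9.7 kg.
Tool frame: the origin (TCP) lies midway between the tips of the shut fingers; the grasp point (between the pads) lies 19 mm behind it; x points along the fingers, y is the direction in which the jaws open and shut, and the axes are right-handed (so a half turn about x gives the same grasp; the last joint's range is limited). The gripper opens to 85 mm and grips with 20 to 120 N. Pads are 22 mm wide; open, the fingers measure 114 mm over their backs; the gripper's body (76 mm by 85 mm) begins 54 mm behind the grasp point. The pads swing forward as they close: fully open they stand 13 mm farther back than shut.
Start: joints at [-63.656, 4.979, 10.078, 95.1, 0, 90], TCP at [0.244, -0.493, 0.231] pointing down, gripper open.
Joint ranges: [-179.16, 179.16], [-48.56, 103.87], [-65.8, 70.77], [-126.05, 130.52], [-82.76, 87.17], [-180, 180]. Speed limits (degrees/s): [127.2, 127.2, 147.25, 180, 180, 180].

INTERFACE

Orientations are given as [roll, pitch, yaw] about the fixed x, y, z axes, in that order (R = Rz(yaw) Ry(pitch) Rx(roll)).
In Python, from workcell import bot, cams gives the robot as it stands.
- The arm moves only by the tool apply_moves, never from a script. Its argument "commands" is a list of rows, each a list of 5 numbers: the shift along the tool's x, y, z in m, then the turn about the tool's x in rad, then the opening, from -1 (shut) to 1 (fully open). In form: [[tx, ty, tz, roll, hand], ...]. A call has 1 to 12 rows; each row is the pose to reach, as a shift and turn from the pose measured when the call began, along the tool's axes at that moment; what a row does not reach only later rows make up. A row lasts 1/10 s, in which the tool goes at most 50 mm and 8.59 degrees, less where a joint would pass 70% of its speed; a pose out of reach is approached as far as the arm can. A call with a gripper value outside its range is refused whole. The fingers move at their own pace and stop on an object; "newtons" is the grip in N (left out, the last holds). Time passes only in rows, so rows that repeat a pose let the fingers close. It gives the time, the measured TCP pose, the force and the opening at its end, in the units of the state.
- bot.get_obs(): the state, without advancing time (a new reading comes with each control period).
- cams.camera(name): name is "scene" or "top"; returns a dict with "frame" (480x640x3 uint8, blue, green, red), "depth" (480x640 float32, m along the optical axis (not along the pixel's ray), 0 where there is no reading), "camera_matrix" (3x3 intrinsics, pixels), "R" (3x3) and "t" (3): a world point X has camera coordinates R X + t. Camera axes: x right, y down, z forward; pixel columns grow to the right and rows downward; lengths in m; the calibration is good to about 2 mm. A picture is of the moment at which its call begins.
- bot.job_done(): hands the job in, once; it reports no verdict.
Trained networks look in the newest picture that a camera, given by its name, has taken for a name from the list of things; names that differ only in an ending like _2 or _b are one class to them, and where a whole thing is asked for, a point or a joint stands for the part that bears it (a point fixed in the world has none). Each returns a list of dicts, best first, with "confidence" (0 to 1); they miss things now and then, are a little off and sometimes report something else, mostly with a low value. They report only what shows in the picture. A call takes as long as a camera call. They do not tell look-alikes from the thing itself.
- cams.spot_in(name, camera): "rect" ([left, top, right, bottom] in pixels, round what is visible of it).
The state is a dict: "time": time; "q": joint angles; "qd": joint speeds; "joint_efforts": joint torques, N m; "ee_pos": TCP position; "tcp_rot": TCP orientation; "wrist_force": force on the tool from outside, world axes, zero at the start; "torque": the same for the moment, N m; "opening": finger opening in m.
Only numpy, scipy, OpenCV 4.12 (cv2) and the standard library are available. Lean on these libraries where they do the work, as an engineer would, in place of code of your own. Each camera call takes 0.05 s, during which the arm holds its last target. There are 200 camera calls.

## Working session

There is one attempt and no reset: what is moved stays moved. The work goes in short steps, Python scripts to look and compute and a tool call to move; the robot and the scene stay as the last step left them, time stands still between calls to the robot, and variables do not carry over. Pictures are saved under pics/ and viewed, about 12 in all and at most 16, crops included, and the job is handed in when it is done.

Besides the shell and the picture viewer there is one more tool, called by a JSON object that holds its "api" and its "payload". apply_moves: Moves the arm, as the interface text tells. Its arguments: {"type":"object","properties":{"commands":{"type":"array"},"newtons":{"type":"number"}},"required":["commands"]}

```bash
mkdir -p pics
cat > h.py <<'E'
import numpy as np, cv2
from workcell import bot, cams
def pts(c):
    d=c["depth"];K=c["camera_matrix"];v,u=np.indices(d.shape)
    P=np.stack([(u-K[0,2])*d/K[0,0],(v-K[1,2])*d/K[1,1],d],-1)
    return (P-c["t"])@c["R"]   # world, R^T (P-t)
E
python3 - <<'E'
from h import *
o=bot.get_obs();print({k:np.round(o[k],3) for k in o})
names="w64_center w50_center w36_center w22_center dish64_floor dish50_floor dish36_floor dish22_floor std_bottle_center rinse_cup_center".split()
for cam in("scene","top"):
    c=cams.camera(cam);cv2.imwrite(f"pics/{cam}0.png",c["frame"]);W=pts(c);np.savez(f"{cam}0.npz",W=W,f=c["frame"],d=c["depth"])
    print(cam,np.round(c["camera_matrix"],1).tolist(),"pos",np.round(-c["R"].T@c["t"],3),np.round(c["R"],2).tolist())
    for n in names:
        for r in cams.spot_in(n,cam)[:3]:
            a=[int(round(x)) for x in r["rect"]];u,v=(a[0]+a[2])//2,(a[1]+a[3])//2
            print(n,a,round(r["confidence"],2),np.round(W[v,u],3), "hi",np.round(W[min(a[1]+3,479),u],3))
E
```

```text
{'time': np.float64(0.0), 'q': array([-63.655,   5.01 ,  10.033,  95.099,   0.   ,  90.001]), 'qd': array([-0.083, -0.09 ,  0.001,  0.046,  0.027,  0.017]), 'joint_efforts': array([-3.0000e-03, -5.2039e+01,  4.6481e+01,  1.6000e-02, -0.0000e+00,
       -0.0000e+00]), 'ee_pos': array([ 0.244, -0.493,  0.231]), 'tcp_rot': array([-90.348,  89.924, 115.996]), 'wrist_force': array([-0.491, -0.678, -0.366]), 'torque': array([-0.035, -0.002, -0.009]), 'opening': np.float64(0.085)}
scene [[541.5, 0.0, 330.5], [0.0, 541.5, 242.3], [0.0, 0.0, 1.0]] pos [-0.074  0.631  0.932] [[-0.73, -0.68, 0.01], [-0.48, 0.5, -0.72], [0.48, -0.54, -0.69]]
w64_center [172, 347, 211, 376] 0.76 [0.483 0.385 0.092] hi [0.486 0.378 0.116]
w50_center [179, 337, 204, 366] 0.83 [0.488 0.377 0.11 ] hi [0.486 0.373 0.14 ]
w50_center [177, 332, 199, 353] 0.68 [0.487 0.378 0.139] hi [0.493 0.372 0.148]
w36_center [176, 326, 201, 354] 0.64 [0.489 0.377 0.142] hi [0.493 0.369 0.163]
w36_center [177, 340, 204, 366] 0.37 [0.482 0.383 0.115] hi [0.484 0.377 0.138]
w36_center [410, 196, 443, 219] 0.32 [ 0.48  -0.362  0.001] hi
[... 1445 characters left out ...]
4  0.011]
dish36_floor [243, 209, 264, 226] 0.65 [0.542 0.201 0.003] hi [0.557 0.2   0.005]
dish36_floor [308, 234, 332, 261] 0.26 [ 0.445 -0.003  0.01 ] hi [ 0.475 -0.004  0.005]
dish22_floor [404, 188, 422, 204] 0.65 [ 0.594 -0.291  0.005] hi [ 0.609 -0.291  0.005]
dish22_floor [368, 203, 384, 222] 0.54 [ 0.548 -0.177  0.001] hi [ 0.566 -0.177  0.008]
dish22_floor [308, 234, 331, 258] 0.43 [ 0.448 -0.     0.006] hi [ 0.475 -0.001  0.007]
std_bottle_center [247, 267, 266, 279] 0.6 [0.373 0.182 0.088] hi [0.381 0.182 0.085]
rinse_cup_center [178, 225, 188, 233] 0.7 [0.499 0.363 0.175] hi [0.502 0.363 0.175]
rinse_cup_center [308, 192, 319, 202] 0.42 [0.599 0.015 0.002] hi [0.605 0.015 0.003]
```

View pics/scene0.png

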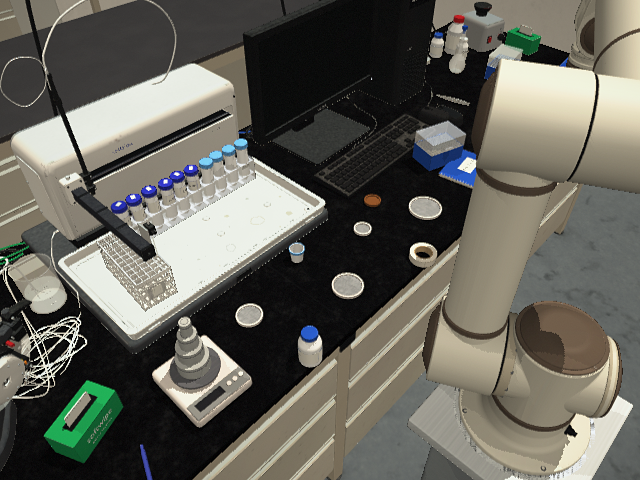

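View pics/top0.png

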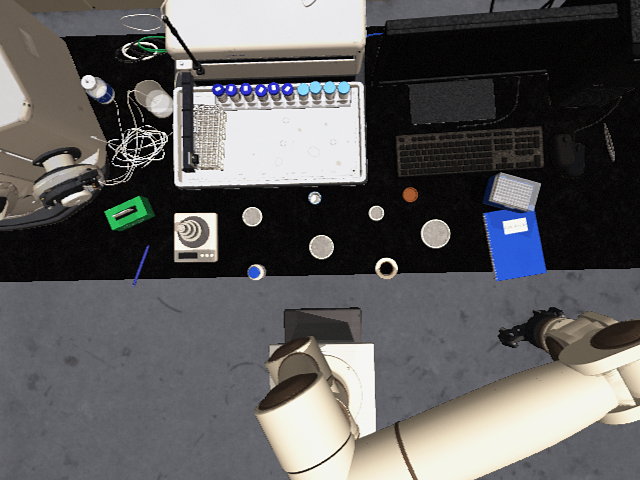

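The white dish at top (376,213) / scene (362,228) is dish22. The brown disc at top (410,195) / scene (372,200) is the look-alike, since dish22 is described as white with a grey inside. I'll confirm that in a crop and measure the positions precisely.

```bash
cat >> h.py <<'E'
from scipy.optimize import least_squares
from scipy.spatial.transform import Rotation as Ro
def toolR(): return Ro.from_euler("xyz",bot.get_obs()["tcp_rot"],degrees=True).as_matrix()
def shift(target):
    o=bot.get_obs();return toolR().T@(np.array(target)-o["ee_pos"])
def ray(c,uv,z):   # world points at height z for pixels
    K=c["camera_matrix"];p=np.c_[np.asarray(uv,float),np.ones(len(uv))]@np.linalg.inv(K).T@c["R"]
    o=-c["R"].T@c["t"];return o+p*((z-o[2])/p[:,2])[:,None]
def fitdisc(c,xy,R,z0,z1): # side points of a standing cylinder of radius R
    W=pts(c).reshape(-1,3);m=(c["depth"].ravel()>0)&(W[:,2]>z0)&(W[:,2]<z1)&(np.hypot(*(W[:,:2]-xy).T)<R+.012)
    P=W[m,:2];s=least_squares(lambda q:np.hypot(*(P-q).T)-R,xy,loss="soft_l1",f_scale=.002)
    return s.x,m.sum(),np.sqrt(np.mean(s.fun**2))
def fitdish(c,xy,Ro_,z=.008):
    a=np.linspace(0,2*np.pi,60);W=np.c_[xy[0]+(Ro_+.012)*np.cos(a),xy[1]+(Ro_+.012)*np.sin(a),0*a+z]
    p=W@c["R"].T+c["t"];p=p@c["camera_matrix"].T;p=p[:,:2]/p[:,2:]
    g=c["frame"].min(2);k=np.zeros_like(g);cv2.fillPoly(k,[p.astype(np.int32)],255)
    b=((g>75)&(k>0)).astype(np.uint8);ct=max(cv2.findContours(b,0,1)[0],key=cv2.contourArea)
    P=ray(c,ct[:,0,:],z)[:,:2];s=least_squares(lambda q:np.hypot(*(P-q[:2]).T)-q[2],[*xy,Ro_],loss="soft_l1",f_scale=.001)
    return s.x
E
python3 - <<'E'
from h import *
print(np.round(toolR(),3).tolist())
for cam in("scene","top"):
    c=cams.camera(cam);print(cam)
    for n,xy,r in(("d64",(.475,-.358),.044),("d50",(.447,-.003),.037),("d36",(.545,.202),.030),("d22",(.55,-.178),.023)):
        print(n,np.round(fitdish(c,xy,r),4))
    for i,(n,r) in enumerate((("w64",.032),("w50",.025),("w36",.018),("w22",.011))):
        z=.048+.032*i; x,k,e=fitdisc(c,np.array([.497,.362]),r,z+.006,z+.026);print(n,np.round(x,4),k,round(e,4))
        W=pts(c).reshape(-1,3);m=(abs(W[:,2]-z-.032)<.004)&(np.hypot(*(W[:,:2]-x).T)<r+.008);print("  top",np.round(W[m].mean(0),4),m.sum())
    f=c["frame"]
    if cam=="scene":
        a=cv2.resize(f[190:245,340:420],None,fx=5,fy=5,interpolation=2);b=cv2.resize(f[305:415,150:250],None,fx=5,fy=5,interpolation=2)
        o=np.zeros((550,920,3),np.uint8);o[:275,:400]=a;o[:,400:900]=b;cv2.imwrite("pics/c1.png",cv2.resize(o,(800,478)))
E
```

```text
[[-0.0, 0.444, -0.896], [0.0, -0.896, -0.444], [-1.0, -0.0, 0.0]]
scene
d64 [ 0.478 -0.352  0.046]
d50 [ 0.4453 -0.0057  0.0378]
d36 [0.5431 0.204  0.0308]
d22 [ 0.5445 -0.1748  0.0244]
w64 [0.5013 0.3728] 218 0.0008
  top [0.4864 0.3791 0.0793] 294
w50 [0.5031 0.3724] 174 0.001
  top [0.4935 0.3797 0.1115] 220
w36 [0.5031 0.37  ] 139 0.0009
  top [0.4968 0.3739 0.1434] 155
w22 [0.5028 0.3686] 90 0.0009
  top [0.5011 0.3695 0.1754] 103
top
d64 [ 0.4784 -0.3539  0.0433]
d50 [ 0.4459 -0.0065  0.0364]
d36 [0.5439 0.2038 0.0294]
d22 [ 0.545  -0.1761  0.0224]
w64 [0.5005 0.3729] 46 0.0028
  top [0.4944 0.3608 0.0804] 100
w50 [0.5026 0.3724] 35 0.0016
  top [0.5004 0.363  0.1129] 69
w36 [0.5024 0.37  ] 30 0.0011
  top [0.5011 0.3635 0.1441] 53
w22 [0.5023 0.3682] 21 0.0015
  top [0.5026 0.3674 0.1767] 47
```

View pics/c1.png

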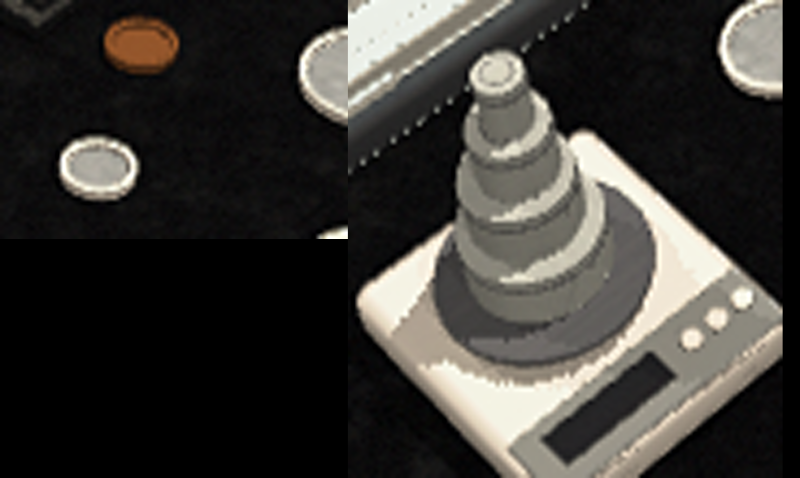

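The crop shows the white dish with a grey floor, which is the real dish22. The orange-brown one above it is the look-alike. The pile stands plumb to within a few mm, and both cameras agree to about 1.5 mm. I'm moving now, turning the jaws to open along world x.

{"api": "apply_moves", "payload": {"commands": [[0,-0.657,-0.614,-1.11,1],[0,-0.657,-0.614,-1.11,1],[0,-0.657,-0.614,-1.11,1],[0,-0.657,-0.614,-1.11,1],[0,-0.657,-0.614,-1.11,1],[0,-0.657,-0.614,-1.11,1],[0,-0.657,-0.614,-1.11,1],[0,-0.657,-0.614,-1.11,1],[0,-0.657,-0.614,-1.11,1],[0,-0.657,-0.614,-1.11,1],[0,-0.657,-0.614,-1.11,1],[0,-0.657,-0.614,-1.11,1]], "newtons": 40}}

```text
time: 2.4
ee_pos: [0.4168, 0.084, 0.2316]
tcp_rot: [95.0, 89.9, 5.0]
wrist_force: [1.6, -1.4, -0.2]
opening: 0.0851
```

```bash
cat > s.py <<'E'
import sys; from h import *
o=bot.get_obs();print(round(float(o["time"]),2),np.round(o["ee_pos"],4),np.round(toolR(),3).tolist(),"q",np.round(o["q"],1),"F",np.round(o["wrist_force"],1),"op",round(float(o["opening"]),4))
for a in sys.argv[1:]: print(a,np.round(shift(eval(a)),4))
E
python3 s.py "(.5025,.3684,.231)"
python3 - <<'E'
import numpy as np
W=np.load("top0.npz")["W"].reshape(-1,3)
for y in(.37,.204,-.006,-.175,-.353):
    m=(abs(W[:,1]-y)<.04)&(W[:,0]>.58)&(W[:,0]<.75)&(W[:,2]>.015);P=W[m];print(y,P[:,0].min() if len(P) else None,P[:,2].max() if len(P) else None)
E
```

```text
2.4 [0.4168 0.084  0.2316] [[0.001, 1.0, -0.001], [0.0, -0.001, -1.0], [-1.0, 0.001, -0.0]] q [ 11.4 -12.   -6.   95.9  -0.  101.4] F [ 1.6 -1.4 -0.2] op 0.0851
(.5025,.3684,.231) [ 0.0008  0.0856 -0.2844]
0.37 0.6310983099374706 0.237025110253886
0.204 0.6305517576053331 0.06858814005137294
-0.006 0.5823507782177729 0.06848446255827646
-0.175 0.6325033280405232 0.06905048405830579
-0.353 0.6603849075095215 0.030246558819345584
```

{"api": "apply_moves", "payload": {"commands": [[0,0.0857,-0.2844,0,0.1],[0,0.0857,-0.2844,0,0.1],[0,0.0857,-0.2844,0,0.1],[0,0.0857,-0.2844,0,0.1],[0,0.0857,-0.2844,0,0.1],[0,0.0857,-0.2844,0,0.1],[0,0.0857,-0.2844,0,0.1],[0,0.0857,-0.2844,0,0.1],[0,0.0857,-0.2844,0,0.1],[0,0.0857,-0.2844,0,0.1],[0,0.0857,-0.2844,0,0.1]]}}

```text
time: 3.5
ee_pos: [0.5027, 0.3674, 0.2329]
tcp_rot: [112.9, 89.8, 22.8]
wrist_force: [0.6, -0.5, 0.1]
opening: 0.0469
```

```bash
python3 s.py "(.5025,.3684,.153)"
```

```text
3.5 [0.5027 0.3674 0.2329] [[0.002, 1.0, -0.002], [0.001, -0.002, -1.0], [-1.0, 0.002, -0.001]] q [ 36.2  15.3  22.   96.6  -0.  126.3] F [ 0.6 -0.5  0.1] op 0.0469
(.5025,.3684,.153) [ 0.0799 -0.0004 -0.001 ]
```

{"api": "apply_moves", "payload": {"commands": [[0.03,0,-0.001,0,0.1],[0.06,0,-0.001,0,0.1],[0.08,0,-0.001,0,0.1],[0.08,0,-0.001,0,0.1],[0.08,0,-0.001,0,0.1],[0.08,0,-0.001,0,-0.3],[0.08,0,-0.001,0,-0.6],[0.08,0,-0.001,0,-1],[0.08,0,-0.001,0,-1],[0.08,0,-0.001,0,-1],[0.08,0,-0.001,0,-1]], "newtons": 40}}

```text
time: 4.6
ee_pos: [0.5034, 0.3688, 0.1548]
tcp_rot: [118.7, 89.7, 28.6]
wrist_force: [-0.1, -0.7, 6.3]
opening: 0.0204
```

```bash
python3 s.py "(.5448,-.1755,.24)"
```

```text
4.6 [0.5034 0.3688 0.1548] [[0.005, 1.0, -0.002], [0.003, -0.002, -1.0], [-1.0, 0.005, -0.003]] q [ 36.2  14.   11.9  87.5  -0.  126.4] F [-0.1 -0.7  6.3] op 0.0204
(.5448,-.1755,.24) [-0.0863  0.0428  0.544 ]
```

{"api": "apply_moves", "payload": {"commands": [[-0.01,0,0,0,-1],[-0.03,0,0,0,-1],[-0.06,0,0,0,-1],[-0.08,0,0,0,-1],[-0.08,0,0,0,-1],[-0.08,0,0,0,-1]]}}

```text
time: 5.2
ee_pos: [0.5032, 0.3688, 0.2351]
tcp_rot: [119.2, 89.7, 29.1]
wrist_force: [0.5, -1.1, -0.8]
opening: 0.0204
```

```bash
cat > look.py <<'E'
import sys; from h import *
n,wx,wy,wz,s=sys.argv[1],*map(float,sys.argv[2:6])
out=[]
for cam in("scene","top"):
    c=cams.camera(cam);np.savez(f"{cam}_l.npz",f=c["frame"]);p=c["camera_matrix"]@(c["R"]@np.array([wx,wy,wz])+c["t"]);u,v=(p[:2]/p[2]).astype(int);s=int(s)
    f=cv2.copyMakeBorder(c["frame"],s,s,s,s,cv2.BORDER_CONSTANT)
    out.append(cv2.resize(f[v:v+2*s,u:u+2*s],(400,400),interpolation=2))
cv2.imwrite(f"pics/{n}.png",np.hstack(out))
E
python3 s.py "(.5448,-.1755,.24)"; python3 look.py l1 .503 .369 .2 60
```

```text
5.2 [0.5032 0.3688 0.2351] [[0.005, 1.0, -0.002], [0.003, -0.002, -1.0], [-1.0, 0.005, -0.003]] q [ 36.3  15.3  22.3  96.7  -0.  126.4] F [ 0.5 -1.1 -0.8] op 0.0204
(.5448,-.1755,.24) [-0.0063  0.0426  0.5442]
```

View pics/l1.png

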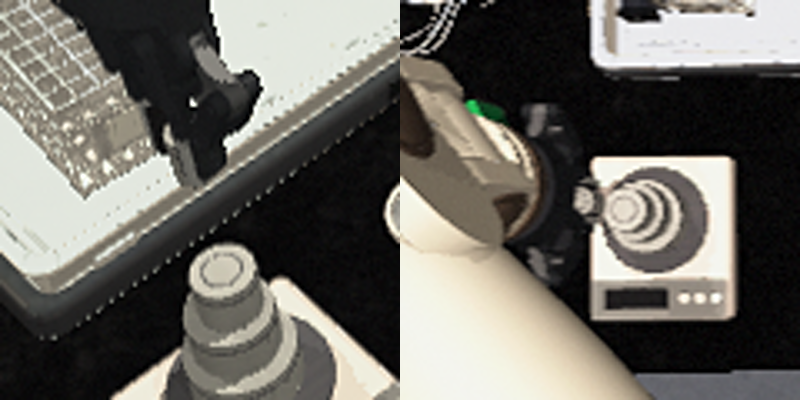

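{"api": "apply_moves", "payload": {"commands": [[0,0.003,0.04,0,-1],[0,0.006,0.085,0,-1],[0,0.01,0.135,0,-1],[0,0.014,0.185,0,-1],[0,0.019,0.235,0,-1],[0,0.023,0.285,0,-1],[0,0.027,0.335,0,-1],[0,0.031,0.385,0,-1],[0,0.035,0.435,0,-1],[0,0.039,0.485,0,-1],[0,0.041,0.525,0,-1],[0,0.0426,0.5442,0,-1]]}}

```text
time: 6.5
ee_pos: [0.5436, -0.1791, 0.2313]
tcp_rot: [145.4, 89.9, 55.1]
wrist_force: [-0.2, 0.4, -0.7]
opening: 0.0203
```

```bash
python3 s.py "(.5448,-.1755,.05)"
```

```text
6.5 [ 0.5436 -0.1791  0.2313] [[0.001, 1.0, -0.005], [0.002, -0.005, -1.0], [-1.0, 0.001, -0.002]] q [-18.3   8.1  13.5  95.4   0.1  72. ] F [-0.2  0.4 -0.7] op 0.0203
(.5448,-.1755,.05) [ 0.1813  0.001  -0.0033]
```

{"api": "apply_moves", "payload": {"commands": [[0.03,0.001,-0.003,0,-1],[0.07,0.001,-0.0033,0,-1],[0.11,0.001,-0.0033,0,-1],[0.15,0.001,-0.0033,0,-1],[0.175,0.001,-0.0033,0,-1],[0.18,0.001,-0.0033,0,-1],[0.18,0.001,-0.0033,0,-1],[0.18,0.001,-0.0033,0,-1]]}}

```text
time: 7.3
ee_pos: [0.5455, -0.1757, 0.0528]
tcp_rot: [112.8, 89.8, 22.5]
wrist_force: [-0.3, 0.3, -0.3]
opening: 0.0204
```

```bash
python3 s.py "(.5448,-.1755,.0148)"; python3 look.py l2 .545 -.1755 .03 40
```

```text
7.3 [ 0.5455 -0.1757  0.0528] [[0.003, 1.0, -0.005], [0.001, -0.005, -1.0], [-1.0, 0.003, -0.001]] q [-17.9   8.3  -6.1  75.5   0.1  72.4] F [-0.3  0.3 -0.3] op 0.0204
(.5448,-.1755,.0148) [ 0.038  -0.0008 -0.0001]
```

View pics/l2.png

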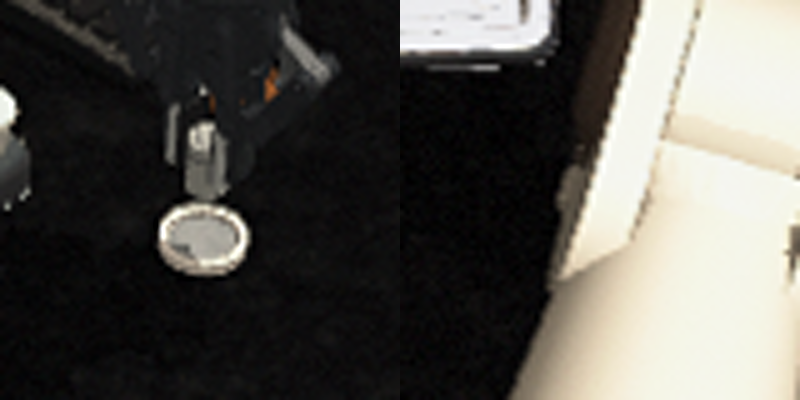

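The weight hangs upright in the jaws, centred above the white dish22. I'll lower it slowly.

{"api": "apply_moves", "payload": {"commands": [[0.01,-0.0008,0,0,-1],[0.02,-0.0008,0,0,-1],[0.028,-0.0008,0,0,-1],[0.033,-0.0008,0,0,-1],[0.036,-0.0008,0,0,-1],[0.037,-0.0008,0,0,-1],[0.038,-0.0008,0,0,-1],[0.039,-0.0008,0,0,-1],[0.039,-0.0008,0,0,-1]]}}

```text
time: 8.3
ee_pos: [0.5453, -0.1758, 0.0149]
tcp_rot: [98.6, 89.7, 8.4]
wrist_force: [-2.0, 0.2, 3.9]
opening: 0.0207
```

{"api": "apply_moves", "payload": {"commands": [[0,0,0,0,-0.4],[0,0,0,0,-0.2],[0,0,0,0,0],[0,0,0,0,0],[-0.02,0,0,0,0],[-0.06,0,0,0,0],[-0.1,0,0,0,0],[-0.15,0,0,0,0],[-0.19,0,0,0,0],[-0.19,0,0,0,0]]}}

```text
time: 9.3
ee_pos: [0.5463, -0.1765, 0.2113]
tcp_rot: [81.0, 89.2, -9.3]
wrist_force: [-0.9, -0.2, -0.1]
opening: 0.0427
```

```bash
python3 s.py "(.5028,.370,.2)"
python3 - <<'E'
from h import *
c=cams.camera("scene");print(fitdisc(c,np.array([.545,-.1755]),.011,.011,.031))
W=pts(c).reshape(-1,3);m=(np.hypot(*(W[:,:2]-[.545,-.1755]).T)<.009)&(W[:,2]>.025)&(W[:,2]<.06);print(np.percentile(W[m,2],[50,80,95]),m.sum())
print(fitdisc(c,np.array([.503,.370]),.018,.118,.138))
E
```

```text
9.3 [ 0.5463 -0.1765  0.2113] [[0.013, 1.0, -0.005], [-0.002, -0.005, -1.0], [-1.0, 0.013, 0.002]] q [-18.    7.2  10.2  92.3   0.1  72.3] F [-0.9 -0.2 -0.1] op 0.0427
(.5028,.370,.2) [ 0.0096 -0.0461 -0.5463]
(array([ 0.54526169, -0.17574857]), np.int64(52), np.float64(0.0019533303979643226))
[0.03543917 0.03663724 0.03860443] 31
(array([0.50299462, 0.37014162]), np.int64(142), np.float64(0.0008863274373635313))
```

{"api": "apply_moves", "payload": {"commands": [[0.001,-0.003,-0.04,0,0.4],[0.002,-0.007,-0.085,0,0.4],[0.003,-0.011,-0.135,0,0.4],[0.004,-0.015,-0.185,0,0.4],[0.005,-0.02,-0.235,0,0.4],[0.006,-0.024,-0.285,0,0.4],[0.007,-0.028,-0.335,0,0.4],[0.008,-0.032,-0.385,0,0.4],[0.009,-0.037,-0.435,0,0.4],[0.0096,-0.041,-0.485,0,0.4],[0.0096,-0.044,-0.53,0,0.4],[0.0096,-0.046,-0.5463,0,0.4]]}}

```text
time: 10.55
ee_pos: [0.5009, 0.3737, 0.195]
tcp_rot: [73.3, 89.6, -16.8]
wrist_force: [1.3, -1.0, -0.0]
opening: 0.06
```

{"api": "apply_moves", "payload": {"commands": [[0,0,-0.003,0,0.4],[0,0,-0.003,0,0.4]]}}

```text
time: 10.75
ee_pos: [0.5005, 0.3765, 0.1934]
tcp_rot: [53.5, 89.6, -36.6]
wrist_force: [0.5, -0.2, 0.8]
opening: 0.0596
```

```bash
python3 s.py "(.503,.370,.122)"
```

```text
10.75 [0.5005 0.3765 0.1934] [[0.005, 1.0, -0.001], [-0.004, -0.001, -1.0], [-1.0, 0.005, 0.004]] q [ 37.1  15.   17.3  92.2  -0.3 127.1] F [ 0.5 -0.2  0.8] op 0.0596
(.503,.370,.122) [0.0714 0.0021 0.0062]
```

{"api": "apply_moves", "payload": {"commands": [[0.01,0.002,0.0062,0,0.4],[0.03,0.0021,0.0062,0,0.4],[0.055,0.0021,0.0062,0,0.4],[0.0714,0.0021,0.0062,0,0.4],[0.0714,0.0021,0.0062,0,0.4],[0.0714,0.0021,0.0062,0,0.2],[0.0714,0.0021,0.0062,0,0],[0.0714,0.0021,0.0062,0,-0.2],[0.0714,0.0021,0.0062,0,-0.6],[0.0714,0.0021,0.0062,0,-0.6],[0.0714,0.0021,0.0062,0,-0.6]], "newtons": 50}}

```text
time: 11.85
ee_pos: [0.5035, 0.37, 0.1238]
tcp_rot: [67.2, 89.6, -22.9]
wrist_force: [-0.3, -3.0, 6.5]
opening: 0.0346
```

```bash
python3 s.py
```

```text
11.85 [0.5035 0.37   0.1238] [[0.007, 1.0, -0.001], [-0.003, -0.001, -1.0], [-1.0, 0.007, 0.003]] q [ 36.5  14.2   8.7  84.2  -0.4 126.5] F [-0.3 -3.   6.5] op 0.0346
```

{"api": "apply_moves", "payload": {"commands": [[-0.01,0,0,0,-0.6],[-0.03,0,0,0,-0.6],[-0.05,0,0,0,-0.6],[-0.06,0.005,0.02,0,-0.6],[-0.06,0.016,0.065,0,-0.6],[-0.06,0.027,0.11,0,-0.6],[-0.06,0.035,0.145,0,-0.6],[-0.06,0.04,0.166,0,-0.6],[-0.06,0.04,0.166,0,-0.6],[-0.04,0.04,0.166,0,-0.6],[-0.01,0.04,0.166,0,-0.6],[-0.01,0.04,0.166,0,-0.6]]}}

```text
time: 13.05
ee_pos: [0.5416, 0.2041, 0.1313]
tcp_rot: [22.5, 89.7, -67.5]
wrist_force: [-0.7, -0.0, -2.5]
opening: 0.0346
```

```bash
python3 s.py "(.5435,.204,.0158)"
```

```text
13.05 [0.5416 0.2041 0.1313] [[0.002, 1.0, -0.0], [-0.005, -0.0, -1.0], [-1.0, 0.002, 0.005]] q [ 20.8   8.1   2.4  84.3  -0.3 110.8] F [-0.7 -0.  -2.5] op 0.0346
(.5435,.204,.0158) [ 0.1155  0.0017 -0.0005]
```

{"api": "apply_moves", "payload": {"commands": [[0.03,0.0017,-0.0005,0,-0.6],[0.065,0.0017,-0.0005,0,-0.6],[0.09,0.0017,-0.0005,0,-0.6],[0.1,0.0017,-0.0005,0,-0.6],[0.106,0.0017,-0.0005,0,-0.6],[0.11,0.0017,-0.0005,0,-0.6],[0.1125,0.0017,-0.0005,0,-0.6],[0.114,0.0017,-0.0005,0,-0.6],[0.1152,0.0017,-0.0005,0,-0.6],[0.1162,0.0017,-0.0005,0,-0.6],[0.1162,0.0017,-0.0005,0,-0.6]]}}

```text
time: 14.15
ee_pos: [0.5438, 0.2041, 0.0159]
tcp_rot: [32.2, 89.7, -57.8]
wrist_force: [-1.0, -1.1, 2.9]
opening: 0.034
```

```bash
python3 s.py; python3 look.py l3 .5435 .204 .03 40
```

```text
14.15 [0.5438 0.2041 0.0159] [[0.003, 1.0, -0.0], [-0.004, -0.0, -1.0], [-1.0, 0.003, 0.004]] q [ 20.7  10.5  -7.8  71.7  -0.3 110.7] F [-1.  -1.1  2.9] op 0.034
```

View pics/l3.png

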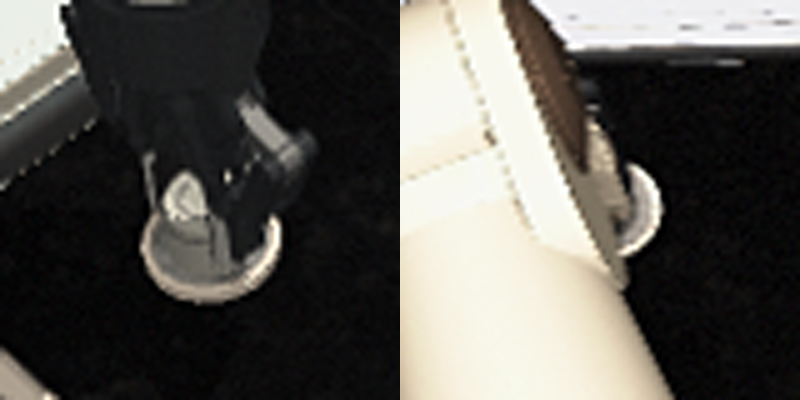

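The w36 stands in its dish and the upward force shows it is seated. Releasing.

{"api": "apply_moves", "payload": {"commands": [[0,0,0,0,-0.1],[0,0,0,0,0.1],[0,0,0,0,0.3],[0,0,0,0,0.3],[-0.02,0,0,0,0.3],[-0.06,0,0,0,0.3],[-0.1,0,0,0,0.4],[-0.14,0,0,0,0.6],[-0.14,-0.01,-0.04,0,0.75],[-0.14,-0.022,-0.09,0,0.75],[-0.14,-0.033,-0.135,0,0.75],[-0.14,-0.04,-0.168,0,0.75]]}}

```text
time: 15.45
ee_pos: [0.5024, 0.3752, 0.155]
tcp_rot: [34.9, 89.7, -55.0]
wrist_force: [0.8, -0.5, 0.7]
opening: 0.0747
```

{"api": "apply_moves", "payload": {"commands": [[0,0,0,0,0.75],[0,0,0,0,0.75]]}}

```text
time: 15.65
ee_pos: [0.5019, 0.3759, 0.1544]
tcp_rot: [26.0, 89.7, -63.9]
wrist_force: [0.9, -0.4, 1.0]
opening: 0.0745
```

```bash
python3 s.py "(.503,.3724,.090)"
python3 - <<'E'
from h import *
c=cams.camera("scene");x=np.array([.5435,.204]);print(fitdisc(c,x,.018,.011,.031))
W=pts(c).reshape(-1,3);m=(np.hypot(*(W[:,:2]-x).T)<.015)&(W[:,2]>.031)&(W[:,2]<.06);print(np.percentile(W[m,2],[50,80,95]),m.sum())
print(fitdisc(c,np.array([.503,.372]),.025,.086,.106))
E
```

```text
15.65 [0.5019 0.3759 0.1544] [[0.002, 1.0, 0.003], [-0.005, 0.003, -1.0], [-1.0, 0.002, 0.005]] q [ 37.   14.9  12.8  88.   -0.3 126.8] F [ 0.9 -0.4  1. ] op 0.0745
(.503,.3724,.090) [0.0645 0.0009 0.0032]
(array([0.54395463, 0.20442952]), np.int64(103), np.float64(0.0012796947318515098))
[0.03575362 0.03710677 0.03820694] 120
(array([0.50307204, 0.37244086]), np.int64(182), np.float64(0.0008291290581719619))
```

{"api": "apply_moves", "payload": {"commands": [[0.01,0.0009,0.0032,0,0.75],[0.03,0.0009,0.0032,0,0.75],[0.055,0.0009,0.0032,0,0.75],[0.0675,0.0009,0.0032,0,0.75],[0.0675,0.0009,0.0032,0,0.75],[0.0675,0.0009,0.0032,0,0.5],[0.0675,0.0009,0.0032,0,0.3],[0.0675,0.0009,0.0032,0,0],[0.0675,0.0009,0.0032,0,-0.2],[0.0675,0.0009,0.0032,0,-0.2],[0.0675,0.0009,0.0032,0,-0.2]], "newtons": 60}}

```text
time: 16.8
ee_pos: [0.5041, 0.3719, 0.0891]
tcp_rot: [56.6, 89.7, -33.3]
wrist_force: [-0.2, -1.6, 6.0]
opening: 0.048
```

```bash
python3 s.py "(.4456,-.006,.15)"
```

```text
16.8 [0.5041 0.3719 0.0891] [[0.005, 1.0, 0.001], [-0.003, 0.001, -1.0], [-1.0, 0.005, 0.003]] q [ 36.6  14.9   5.6  80.6  -0.3 126.5] F [-0.2 -1.6  6. ] op 0.048
(.4456,-.006,.15) [-0.06   -0.0587  0.3781]
```

{"api": "apply_moves", "payload": {"commands": [[-0.01,0,0,0,-0.2],[-0.035,0,0,0,-0.2],[-0.065,-0.002,0.01,0,-0.2],[-0.08,-0.007,0.045,0,-0.2],[-0.08,-0.014,0.09,0,-0.2],[-0.08,-0.022,0.14,0,-0.2],[-0.08,-0.03,0.19,0,-0.2],[-0.08,-0.037,0.24,0,-0.2],[-0.08,-0.045,0.29,0,-0.2],[-0.08,-0.052,0.335,0,-0.2],[-0.08,-0.057,0.368,0,-0.2],[-0.08,-0.0587,0.3781,0,-0.2]]}}

```text
time: 18.0
ee_pos: [0.4449, -0.0086, 0.171]
tcp_rot: [56.9, 89.6, -33.2]
wrist_force: [0.7, -0.1, -3.1]
opening: 0.0479
```

{"api": "apply_moves", "payload": {"commands": [[0.01,0,0,0,-0.2],[0.04,0,0,0,-0.2],[0.06,0,0,0,-0.2],[0.06,0,0,0,-0.2]]}}

```text
time: 18.4
ee_pos: [0.4437, -0.0078, 0.108]
tcp_rot: [16.9, 89.8, -73.1]
wrist_force: [-0.7, 0.0, -2.3]
opening: 0.048
```

```bash
python3 s.py "(.4456,-.006,.0131)"
```

```text
18.4 [ 0.4437 -0.0078  0.108 ] [[0.001, 1.0, -0.0], [-0.003, -0.0, -1.0], [-1.0, 0.001, 0.003]] q [ -0.9 -10.3 -18.3  82.   -0.2  89.1] F [-0.7  0.  -2.3] op 0.048
(.4456,-.006,.0131) [ 0.0949  0.0018 -0.0021]
```

{"api": "apply_moves", "payload": {"commands": [[0.02,0.0018,-0.0018,0,-0.2],[0.045,0.0018,-0.0018,0,-0.2],[0.07,0.0018,-0.0018,0,-0.2],[0.082,0.0018,-0.0018,0,-0.2],[0.088,0.0018,-0.0018,0,-0.2],[0.0915,0.0018,-0.0018,0,-0.2],[0.0935,0.0018,-0.0018,0,-0.2],[0.0945,0.0018,-0.0018,0,-0.2],[0.0955,0.0018,-0.0018,0,-0.2],[0.0955,0.0018,-0.0018,0,-0.2]]}}

```text
time: 19.4
ee_pos: [0.4461, -0.0063, 0.0131]
tcp_rot: [32.4, 89.8, -57.6]
wrist_force: [0.4, -1.2, -1.5]
opening: 0.0486
```

```bash
python3 s.py; python3 look.py l4 .4456 -.006 .03 50
```

```text
19.4 [ 0.4461 -0.0063  0.0131] [[0.002, 1.0, -0.001], [-0.003, -0.001, -1.0], [-1.0, 0.002, 0.003]] q [ -0.7  -7.8 -26.7  71.   -0.2  89.3] F [ 0.4 -1.2 -1.5] op 0.0486
```

View pics/l4.png

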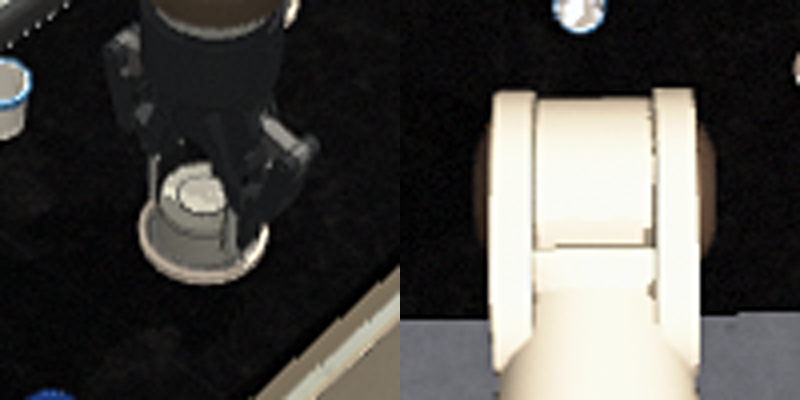

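The weight sits in dish50 and is just touching. I'll press about 1 mm more, then release.

{"api": "apply_moves", "payload": {"commands": [[0.001,0,0,0,-0.2],[0.0015,0,0,0,-0.2],[0.0015,0,0,0,0.2],[0.0015,0,0,0,0.4],[0.0015,0,0,0,0.5],[0.0015,0,0,0,0.5],[-0.02,0,0,0,0.5],[-0.06,0,0,0,0.6],[-0.1,0,0,0,1],[-0.13,0,0,0,1],[-0.13,0,0,0,1]]}}

```text
time: 20.6
ee_pos: [0.4477, -0.0059, 0.1473]
tcp_rot: [68.0, 89.5, -22.1]
wrist_force: [0.5, 0.6, 0.3]
opening: 0.0853
```

```bash
python3 s.py "(.5015,.3728,.14)"
python3 - <<'E'
from h import *
c=cams.camera("scene");x=np.array([.4456,-.006]);print(fitdisc(c,x,.025,.011,.031))
W=pts(c).reshape(-1,3);m=(np.hypot(*(W[:,:2]-x).T)<.021)&(W[:,2]>.031)&(W[:,2]<.06);print(np.percentile(W[m,2],[50,80,95]),m.sum())
print(fitdisc(c,np.array([.502,.373]),.032,.054,.074))
E
```

```text
20.6 [ 0.4477 -0.0059  0.1473] [[0.009, 1.0, -0.001], [-0.003, -0.001, -1.0], [-1.0, 0.009, 0.003]] q [ -0.6 -10.4 -14.   85.9  -0.2  89.4] F [0.5 0.6 0.3] op 0.0853
(.5015,.3728,.14) [ 0.0065  0.0536 -0.3788]
(array([ 0.44680788, -0.00551049]), np.int64(132), np.float64(0.0023360091475085583))
[0.03550933 0.03683356 0.03862367] 203
(array([0.50134832, 0.37288613]), np.int64(221), np.float64(0.0016252663013974786))
```

{"api": "apply_moves", "payload": {"commands": [[0,0.005,-0.035,0,1],[0,0.012,-0.085,0,1],[0,0.019,-0.135,0,1],[0,0.026,-0.185,0,1],[0,0.033,-0.235,0,1],[0,0.04,-0.285,0,1],[0,0.047,-0.333,0,1],[0,0.052,-0.366,0,1],[0,0.0535,-0.378,0,1],[0,0.0535,-0.378,0,1],[0,0.0535,-0.378,0,1],[0,0.0535,-0.378,0,1]]}}

```text
time: 21.85
ee_pos: [0.5007, 0.3706, 0.144]
tcp_rot: [55.9, 89.6, -34.2]
wrist_force: [-1.1, 0.3, 0.3]
opening: 0.0854
```

```bash
python3 s.py "(.5014,.3729,.054)"
```

```text
21.85 [0.5007 0.3706 0.144 ] [[0.006, 1.0, -0.002], [-0.004, -0.002, -1.0], [-1.0, 0.006, 0.004]] q [ 36.7  14.   10.7  86.5  -0.4 126.8] F [-1.1  0.3  0.3] op 0.0854
(.5014,.3729,.054) [ 0.09    0.0002 -0.0027]
```

{"api": "apply_moves", "payload": {"commands": [[0.02,0.0002,-0.0024,0,1],[0.045,0.0002,-0.0024,0,1],[0.065,0.0002,-0.0024,0,1],[0.08,0.0002,-0.0024,0,1],[0.09,0.0002,-0.0024,0,1],[0.09,0.0002,-0.0024,0,0.8],[0.09,0.0002,-0.0024,0,0.6],[0.09,0.0002,-0.0024,0,0.4],[0.09,0.0002,-0.0024,0,0.1],[0.09,0.0002,-0.0024,0,0.1],[0.09,0.0002,-0.0024,0,0.1]], "newtons": 80}}

```text
time: 22.95
ee_pos: [0.5019, 0.373, 0.0559]
tcp_rot: [71.1, 89.5, -19.0]
wrist_force: [-1.3, -1.7, 6.4]
opening: 0.0616
```

```bash
python3 s.py "(.478,-.353,.16)"
```

```text
22.95 [0.5019 0.373  0.0559] [[0.007, 1.0, -0.002], [-0.003, -0.002, -1.0], [-1.0, 0.007, 0.003]] q [ 36.8  15.1   2.3  76.9  -0.4 126.9] F [-1.3 -1.7  6.4] op 0.0616
(.478,-.353,.16) [-0.1024 -0.0218  0.7263]
```

{"api": "apply_moves", "payload": {"commands": [[-0.01,0,0,0,0.1],[-0.035,0,0,0,0.1],[-0.065,0,0.005,0,0.1],[-0.09,-0.001,0.03,0,0.1],[-0.1,-0.002,0.07,0,0.1],[-0.1,-0.004,0.12,0,0.1],[-0.1,-0.005,0.17,0,0.1],[-0.1,-0.007,0.22,0,0.1],[-0.1,-0.008,0.27,0,0.1],[-0.1,-0.01,0.32,0,0.1],[-0.1,-0.011,0.36,0,0.1],[-0.1,-0.011,0.38,0,0.1]]}}

```text
time: 24.15
ee_pos: [0.4891, -0.0096, 0.1577]
tcp_rot: [69.1, 89.5, -21.2]
wrist_force: [0.7, 1.2, -4.0]
opening: 0.0615
```

```bash
python3 s.py "(.478,-.353,.15)"
```

```text
24.15 [ 0.4891 -0.0096  0.1577] [[0.008, 1.0, -0.004], [-0.003, -0.004, -1.0], [-1.0, 0.008, 0.003]] q [-1.  -4.7 -7.8 86.5 -0.2 89.2] F [ 0.7  1.2 -4. ] op 0.0615
(.478,-.353,.15) [ 0.0087 -0.0097  0.3434]
```

{"api": "apply_moves", "payload": {"commands": [[0,-0.001,0.035,0,0.1],[0,-0.002,0.08,0,0.1],[0,-0.004,0.13,0,0.1],[0,-0.005,0.18,0,0.1],[0,-0.006,0.23,0,0.1],[0,-0.008,0.28,0,0.1],[0,-0.009,0.32,0,0.1],[0,-0.0097,0.3434,0,0.1],[0.02,-0.0097,0.3434,0,0.1],[0.05,-0.0097,0.3434,0,0.1],[0.06,-0.0097,0.3434,0,0.1],[0.06,-0.0097,0.3434,0,0.1]]}}

```text
time: 25.35
ee_pos: [0.4776, -0.3524, 0.0975]
tcp_rot: [77.2, 89.7, -13.0]
wrist_force: [-0.3, 0.3, -3.7]
opening: 0.0615
```

```bash
python3 s.py "(.478,-.353,.0119)"
```

```text
25.35 [ 0.4776 -0.3524  0.0975] [[0.006, 1.0, -0.004], [-0.001, -0.004, -1.0], [-1.0, 0.006, 0.001]] q [-36.5  10.1   0.9  80.5   0.1  53.7] F [-0.3  0.3 -3.7] op 0.0615
(.478,-.353,.0119) [ 0.0856 -0.0001  0.0005]
```

{"api": "apply_moves", "payload": {"commands": [[0.02,0,0.0005,0,0.1],[0.045,0,0.0005,0,0.1],[0.065,0,0.0005,0,0.1],[0.075,0,0.0005,0,0.1],[0.08,0,0.0005,0,0.1],[0.083,0,0.0005,0,0.1],[0.085,0,0.0005,0,0.1],[0.0865,0,0.0005,0,0.1],[0.087,0,0.0005,0,0.1],[0.087,0,0.0005,0,0.1]]}}

```text
time: 26.35
ee_pos: [0.4786, -0.3534, 0.0119]
tcp_rot: [72.1, 89.6, -18.1]
wrist_force: [-1.7, 2.8, 5.6]
opening: 0.0615
```

```bash
python3 s.py; python3 look.py l5 .478 -.353 .03 55
```

```text
26.35 [ 0.4786 -0.3534  0.0119] [[0.007, 1.0, -0.004], [-0.002, -0.004, -1.0], [-1.0, 0.007, 0.002]] q [-36.5  12.1  -6.3  71.2   0.1  53.7] F [-1.7  2.8  5.6] op 0.0615
```

View pics/l5.png

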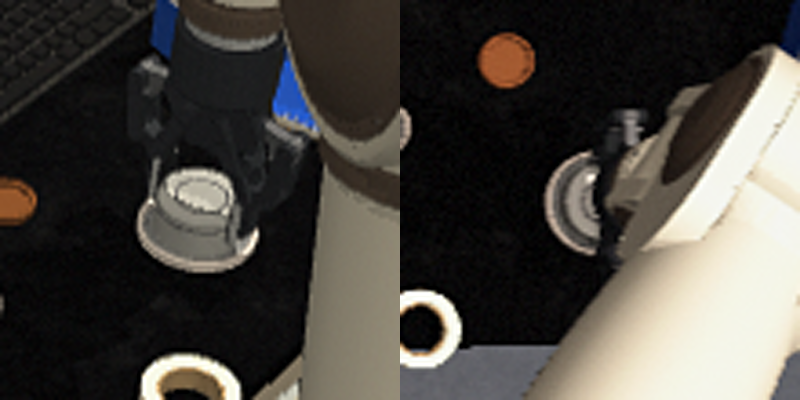

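The w64 is seated in dish64: it is centred, and the force is now upward. I'll release and retreat.

{"api": "apply_moves", "payload": {"commands": [[0,0,0,0,0.6],[0,0,0,0,0.75],[0,0,0,0,0.85],[0,0,0,0,0.85],[-0.02,0,0,0,0.85],[-0.06,0,0,0,0.85],[-0.1,0,0,0,0.85],[-0.15,0,0,0,0.85],[-0.19,0,0,0,0.85],[-0.19,0,0,0,0.85],[-0.19,0,0,0,0.85]]}}

```text
time: 27.55
ee_pos: [0.4776, -0.3533, 0.2027]
tcp_rot: [68.3, 89.5, -21.9]
wrist_force: [-0.2, -0.4, -1.8]
opening: 0.079
```

```bash
python3 s.py
python3 - <<'E'
from h import *
c=cams.camera("scene")
for n,x,r in(("64",(.478,-.353),.032),("50",(.4456,-.006),.025),("36",(.5435,.204),.018),("22",(.5448,-.1755),.011)):
    x=np.array(x);f=fitdisc(c,x,r,.011,.031)
    W=pts(c).reshape(-1,3);m=(np.hypot(*(W[:,:2]-x).T)<r-.003)&(W[:,2]>.031)&(W[:,2]<.06);P=W[m]
    a=np.linalg.lstsq(np.c_[P[:,:2]-x,np.ones(len(P))],P[:,2],rcond=None)[0]
    print(n,"err mm",np.round((f[0]-x)*1e3,1),"top z",np.round(np.median(P[:,2]),4),"slope",np.round(a[:2],3),len(P))
cv2.imwrite("pics/end.png",c["frame"])
E
```

```text
27.55 [ 0.4776 -0.3533  0.2027] [[0.009, 1.0, -0.004], [-0.004, -0.004, -1.0], [-1.0, 0.009, 0.003]] q [-36.6  10.1  12.5  91.9   0.1  53.7] F [-0.2 -0.4 -1.8] op 0.079
64 err mm [ 1.4 -0.3] top z 0.0359 slope [-0.002 -0.008] 240
50 err mm [1.  0.1] top z 0.0358 slope [-0.006 -0.001] 220
36 err mm [0.4 0.1] top z 0.0354 slope [0.016 0.033] 120
22 err mm [ 1.4 -0.5] top z 0.0354 slope [-0.026 -0.037] 21
```

View pics/end.png

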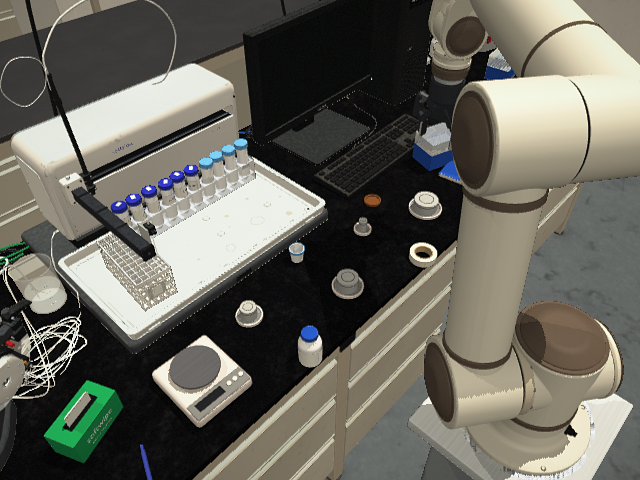

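All four weights stand in their dishes at scene (362,228), (249,313), (347,282) and (425,205). The bottle (310,346) and cup (297,253) haven't moved, and the arm is clear.

```bash
python3 -c "
from workcell import bot
print(bot.job_done())"
```

```text
the job is handed in; nothing more can be done
None
```

All four weights are in their own dishes. I took them off the pan one at a time from the top (22, 36, 50, then 64 mm), lowered each until it touched the dish floor, and let go there. I handed the job in at about 28 s of the allowed 112 s, with no verdict reported.

- **Position:** each weight's axis measured within 1.5 mm of its dish's centre. The tops were about 36 mm above the worktop, which is the height of a weight lying flat on the dish floor.
- **Tilt:** the two large weights measured below 0.01. The two small ones gave raw slopes of about 0.04, close to the 0.045 rad limit. They rest on few, noisy depth points and I put them down to noise. The picture and the top heights show those weights standing flat, but I did not measure their tilt any other way.
- **Bottle and cup:** both are upright and look to be where they started in the last picture. The brown look-alike dish was left alone and the arm ended about 0.2 m above the worktop, touching nothing.

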